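# Kickstand down, then hold the child's bike upright for its saddle

## Task

A child's balance bike, its saddle and bars taken off, leans on the small-parts cabinet with its kickstand folded up. While it still leans there, swing the kickstand down past its springy middle point until it snaps fully down; then take the bike by its frame, bring it off the cabinet and hold it straight upright with both wheels on the bench, neither on the cabinet nor leaning on its stand, so that the saddle can be fitted. Finish while still holding it so: do not let go, do not let the bike fall, and do not disturb the jar, bottle, shock absorber and saddle lying about.

Things in the scene. Friction and masses are not known exactly. Their poses are not given: they have to be found in the camera images.
- bike: Loose child's 12-inch balance bike, no bars or saddle, 1.1 to 1.6 kg; a few N sideways at the top tube bring it upright. Origin: in the frame's middle plane, midway between the tyres' bottom points. x forward, y to its left, z up when upright. At the start it leans 0.21 rad to its right on the cabinet, its left side (kickstand) towards the robot, its front to the robot's left. Does not balance alone. Tyres 298 mm across, 44 wide, round.
- tube_grip (a point): On the axis of the white top tube, (40, 0, 301.5) mm in the bike's frame; axes as the bike's. Tube 28 mm thick, in the plane y = 0 it climbs at 21 deg from (x, z) = (-108, 245) to (180, 355) mm; free to grasp across from above; held firmly it hardly turns in the fingers, so the hand must lean with it. Down tube, 35 mm thick: (-88, 165) to (192, 322). Seat tube, 30 mm: (-86, 158) to (-126, 284). Steerer: to z 425.
- kickstand (a joint): Kickstand angle, rad: 0 folded (leg points back past the rear hub), 1.75 fully down at its stop. Axis through stand_pivot along (-0.150, -0.934, -0.325) in the bike's frame, right-hand rule: the foot swings out, down, then forward. A spring holds it at either end with up to 0.33 N m, nothing at the dead point 0.875; past about 1.0 it snaps down by itself.
- stand_pivot (a point): Kickstand hinge, at the left stay before the rear hub: (-165, 62, 142) mm in the bike's frame; a 28 mm round head. The stays, 17 mm thick, run from the seat tube's foot to the rear hub at y = +-46.
- stand_foot (a point): Centre of the round end of the kickstand, 126 mm from stand_pivot. Straight 12 mm bar, the last 30 mm a 17 mm rubber foot. In the bike's frame the leg points along (-0.989, 0.138, 0.059) folded, (0.17, 0.30, -0.94) down. With the stand down and the bike upright this point is 24 mm above the bench; the foot meets the bench at about 8 deg of lean to the left.
- front_hub (a point): Centre of the front hub, (260, 0, 149) mm in the bike's frame. Axle nuts reach to y = +-61. The front wheel and the steering are strapped to the down tube and do not turn.
- rear_hub (a point): Centre of the rear hub, (-260, 0, 149) mm in the bike's frame. Axle nuts reach to y = +-61. The rear wheel can turn, with some friction.
- cabinet: Grey small-parts cabinet with eight little drawers, fixed to the bench, 180 mm deep (x), 200 wide (y), 230 high. Origin: centre of its underside; its drawer face looks along its -x, towards the bike and robot. The bike's tubes lean on the upper edge of that face.
- grease_jar: Bystander, leave alone: white jar with dark lid, 64 mm across, 70 mm high; origin under its centre.
- oil_bottle: Bystander, leave alone: black bottle, 56 mm across, 150 mm high; origin under its centre.
- shock: Bystander, leave alone: bicycle shock absorber lying down, 205 mm long along its x, 60 mm high; origin under its middle.
- saddle: Bystander, leave alone: black child's saddle lying upside down, 240 mm long along its x, 130 mm wide, its 25 mm post standing up to 155 mm; origin on the bench near its middle.

How it is judged:
By the outcome, as a careful person would: the job done as asked, in the order asked, and still so for the second after the job is handed in, while the arm keeps its last pose, push and grip.
It also fails if it takes over 53 s, if anything falls off the work surface, if the arm or the gripper's body presses on something with over 40 N, if the wrist force passes 120 N, or if a joint passes its speed limit or range.

## Robot

A 7-joint arm with a two-finger parallel gripper is mounted at the origin on the work surface. World frame = base frame: x ahead of the robot, y to its left, z up, the work surface at z = 0. Lengths are in m, angles in rad, forces in N, time in s.
With the tool pointing down it reaches from about 0.425 to 0.875 m from the base axis. Payload 4.7 kg.
Tool frame: the origin (TCP) lies on the centre line of the jaws, within the pads' length; the fingertips stand ctrl.tcp_to_tips ahead of it and the grasp point (between the pads) lies 2 mm behind it (ctrl.tcp_to_tips is the distance from the TCP to the fingertips, in m); z points along the fingers, y is the line along which they close (so a half turn about z gives the same grasp; the last joint's range is limited). The gripper opens to 87 mm and grips with 3 to 60 N. Pads are 19 mm wide; open, the fingers measure 117 mm over their backs; the gripper's body (75 mm by 190 mm) begins 51 mm behind the grasp point.
Start: joints at [1.231, 0.321, -0.07, 1.45, 0.023, 1.371, -0.057], TCP at [0.225, -0.61, 0.24] pointing down, gripper open.
Joint ranges: [-2.86, 2.86], [-0.3, 2.09], [-1.38, 1.24], [0.06, 2.45], [-1.56, 4.7], [0.09, 2.05], [-2.69, 2.69]. Speed limits (rad/s): [2.57, 2.57, 3.14, 3.14, 3.14, 3.14, 3.14].

## Interface

Orientations are given as a rotation vector (axis times angle).
In Python, from bench import ctrl, optics, close_job gives the robot as it stands.
- The arm moves only by the shell command python3 -m inch 'ROWS' [OPENING] [FORCE]. ROWS is JSON, a list of rows, each a list of 2 entries, a list of its own where there are three numbers: the shift along the tool's x, y, z in mm, then the turn, a rotation vector about the tool's x, y, z in degrees. In form: [[[x, y, z], [ax, ay, az]], ...]. A call has exactly 10 rows; each row shifts and turns the commanded pose from where the row before left it, along the tool's axes as they then stand; what a row does not reach is not made up. A row lasts 1/10 s, in which the tool goes at most 50 mm and 8.59 degrees, less where a joint would pass 70% of its speed; a pose out of reach is approached as far as the arm can. A call is refused whole if a number of a shift passes 50 or a number of a turn 8.59, either way. A call with a gripper value outside its range is refused whole. OPENING is the closure, from 0 (fully open) to 1 (shut), set as the call begins (- or left out, the last holds). The fingers move at their own pace and stop on an object; FORCE is the grip in N (left out, the last holds). Time passes only in rows, so rows that do not move let the fingers close, or fill a call up. It gives the time, the measured TCP pose, the force and the opening at its end, in the units of the state.
- ctrl.get_state(): the state, without advancing time (a new reading comes with each control period).
- optics.get_image(name): name is "scene" or "side" or "wrist"; returns a dict with "image" (480x640x3 uint8, red, green, blue), "fx", "fy", "cx", "cy" (pixels), "dist" ([k1, k2, p1, p2, k3] as OpenCV has them; the pictures are not rectified), "R" (3x3) and "t" (3): a world point X has camera coordinates R X + t; the wrist camera has in their place "hand_eye" (4x4, takes a point from camera to tool coordinates, whose origin is the TCP and whose axes are the flange's). Camera axes: x right, y down, z forward; pixel columns grow to the right and rows downward; lengths in m; the calibration is good to about 2 mm. A picture is of the moment at which its call begins: read the wrist's pose just before it. There is no depth.
- close_job(): hands the job in, once; it reports no verdict.
The state is a dict: "time": time; "joint_positions": joint angles; "qd": joint speeds; "joint_torque": joint torques, N m; "position": TCP position; "tool_rot": TCP orientation; "ft_force": force on the tool from outside, world axes, zero at the start; "torque": the same for the moment, N m; "grip_width": opening from 0.0 (shut) to 1.0 (fully open).
Only numpy, scipy, OpenCV 4.12 (cv2) and the standard library are available. Lean on these libraries where they do the work, as an engineer would, in place of code of your own. Each camera call takes 0.05 s, during which the arm holds its last target. There are 200 camera calls.

## Working session

There is one attempt and no reset: what is moved stays moved. The work goes in short steps, Python scripts to look and compute and a shell command to move; the robot and the scene stay as the last step left them, time stands still between calls to the robot, and variables do not carry over. Pictures are saved under pics/ and viewed, on a budget of 10 in all, crops included, one or two more only if the job needs it, and the job is handed in when it is done.

```bash
mkdir -p pics; ls; python3 - <<'E'
from bench import ctrl,optics
import cv2
print(ctrl.get_state(), ctrl.tcp_to_tips)
for n in("scene","side"):
    d=optics.get_image(n); cv2.imwrite(f"pics/{n}0.png",d["image"][:,:,::-1])
    print(n,{k:v for k,v in d.items() if k!="image"})
E
```

```text
pics
{'time': 0.0, 'joint_positions': array([ 1.23112543,  0.32182715, -0.07010534,  1.45168263,  0.02259948,
        1.37077043, -0.05690733]), 'qd': array([ 0.00047733,  0.00070543,  0.00047013,  0.00265673,  0.00134211,
        0.00034337, -0.00014069]), 'joint_torque': array([-1.70156400e-04, -4.91291785e+01, -4.04079678e-01, -3.12535036e+01,
       -6.39421446e-02,  4.36438539e-02,  1.85059243e-04]), 'position': array([ 0.2249725 , -0.60927477,  0.2384551 ]), 'tool_rot': array([-3.09073739e+00, -5.52548982e-01,  6.63939939e-04]), 'ft_force': array([ 0.75470463, -0.14844524, -0.51002786]), 'torque': array([ 0.04272817,  0.01619918, -0.0772411 ]), 'grip_width': 1.0008429107915093} 0.017
scene {'fx': 501.7654514655747, 'fy': 501.7654514655747, 'cx': 324.7196987178195, 'cy': 237.67733859205333, 'dist': array([0.03226968, 0.        , 0.        , 0.        , 0.        ]), 'R': array([[ 0.41169347,  0.91123123,  0.01288932],
       [ 0.79089773, -0.35022871, -0.50181733],
       [-0.45275741,  0.21678905, -0.86487758]]), 't': array([-0.18586361, -0.33065223,  1.97471679])}
side {'fx': 615.0921723348278, 'fy': 615.0921723348278, 'cx': 323.9254515103223, 'cy': 234.72571356663323, 'dist': array([-0.08004183,  0.        ,  0.        ,  0.        ,  0.        ]), 'R': array([[ 0.99305773, -0.11670193,  0.01473136],
       [-0.05668747, -0.58454224, -0.80938057],
       [ 0.10306738,  0.80292654, -0.58709972]]), 't': array([-0.51077076,  0.16374561,  1.89886393])}
```

View pics/scene0.png

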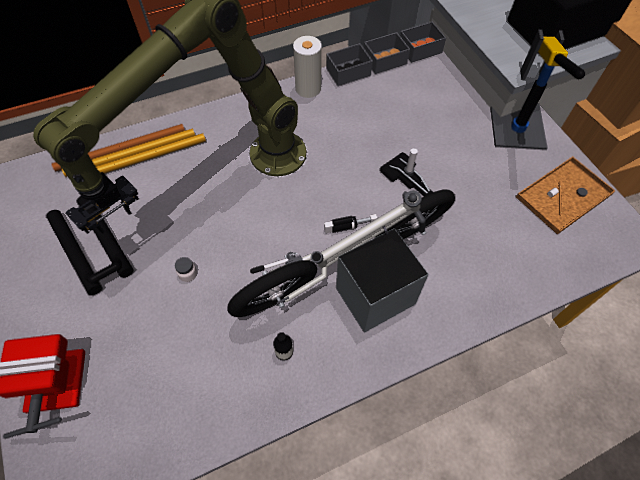

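View pics/side0.png

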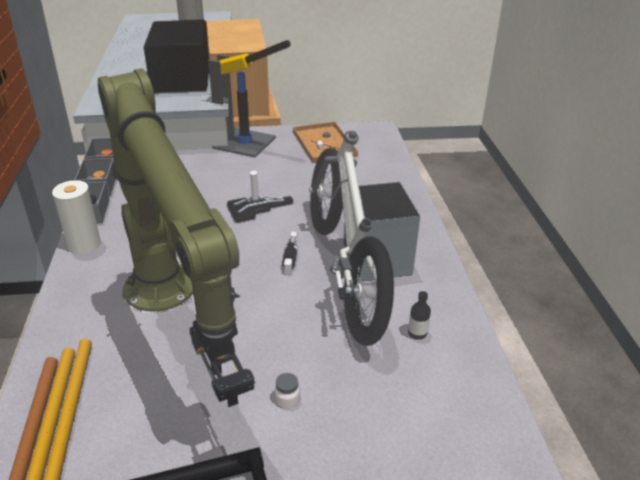

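```bash
python3 - <<'E'
import cv2
a=cv2.imread("pics/scene0.png")[170:340,215:465]; cv2.imwrite("pics/sc1.png",cv2.resize(a,None,fx=3.2,fy=3.2,interpolation=cv2.INTER_CUBIC))
a=cv2.imread("pics/side0.png")[120:350,220:440]; cv2.imwrite("pics/si1.png",cv2.resize(a,None,fx=2.6,fy=2.6,interpolation=cv2.INTER_CUBIC))
E
```

```text
(no output)
```

View pics/sc1.png

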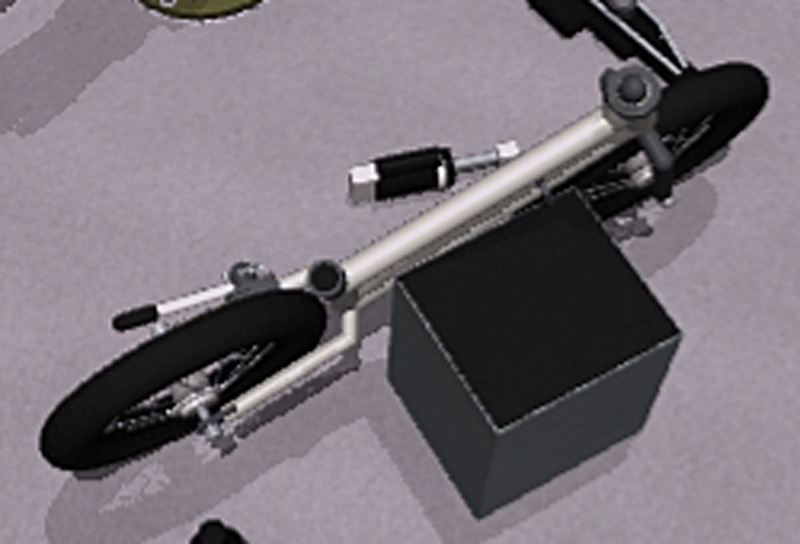

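View pics/si1.png

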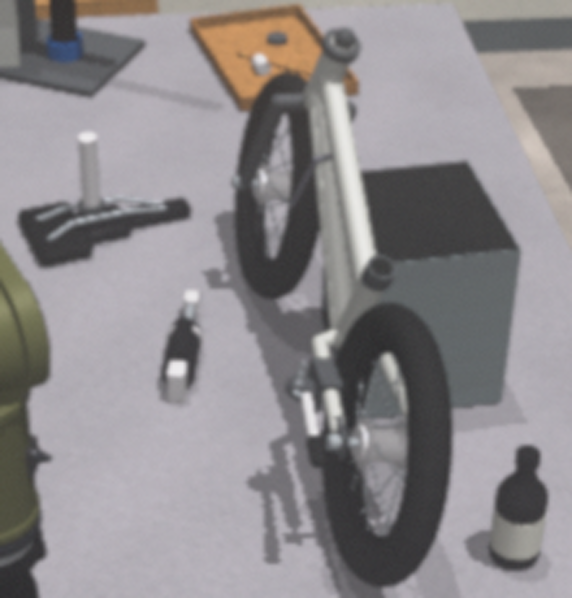

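```bash
cat >h.py <<'E'
import numpy as np, cv2
from scipy.spatial.transform import Rotation as Ro
from scipy.optimize import least_squares
from bench import ctrl,optics
def bikeT(x,y,yaw,lean):
    # (x,y): ground point under ring bottom centre; lean>0 to bike's right (about +x)
    R=(Ro.from_euler('z',yaw)*Ro.from_euler('x',lean)).as_matrix()
    o=np.array([x,y,.022])-R@[0,0,.022]
    return R,o
def proj(d,P):
    P=np.atleast_2d(P); return cv2.projectPoints(P,cv2.Rodrigues(d["R"])[0],d["t"],np.array([[d["fx"],0,d["cx"]],[0,d["fy"],d["cy"]],[0,0,1]]),d["dist"])[0][:,0]
PIV=np.array([-.165,.062,.142]); AX=np.array([-.150,-.934,-.325]); AX/=np.linalg.norm(AX)
L0=np.array([-.989,.138,.059]); L0/=np.linalg.norm(L0)
def foot(a,r=.126): return PIV+r*(Ro.from_rotvec(AX*a).apply(L0))
GRIP=np.array([.04,0,.3015])
TUBE=np.array([[-.108,0,.245],[.18,0,.355]])
E
cat >fit.py <<'E'
from h import *
D={n:optics.get_image(n) for n in("scene","side")}
f1=lambda u,v:(215+u/3.2,170+v/3.2); f2=lambda u,v:(220+u/2.6,120+v/2.6)
pts=[("scene",foot(0),f1(120,320)),("scene",PIV,f1(246,278)),
("side",foot(0),f2(317,450)),("side",PIV,f2(299,384)),("side",[-.26,.061,.149],f2(333,441)),("side",[.26,.061,.149],f2(236,183)),("side",[.26,0,.149],f2(266,183)),("scene",[-.26,-.061,.149],f1(218,437))]
lines=[("scene",f1(362,280)),("scene",f1(600,135)),("side",f2(338,110)),("side",f2(370,235))]
def res(p):
    R,o=bikeT(*p[:4]); r=[]
    for n,P,uv in pts: r+=list(proj(D[n],R@np.array(P)+o)[0]-uv)
    for n,uv in lines:
        a,b=proj(D[n],TUBE@R.T+o); t=(b-a)/np.linalg.norm(b-a); w=uv-a; r.append(t[0]*w[1]-t[1]*w[0])
    return np.array(r)
s=least_squares(res,[.6,-.2,1.57,.21],loss="soft_l1"); print(s.x); print(res(s.x).round(1))
R,o=bikeT(*s.x)
for n,P in (("grip",GRIP),("piv",PIV),("foot0",foot(0)),("foot1",foot(1)),("foot1.75",foot(1.75)),("fh",[.26,0,.149]),("rh",[-.26,0,.149])): print(n,(R@np.array(P)+o).round(4))
print(R.round(3))
E
python3 fit.py
```

```text
[0.5347669  0.01635078 1.68159442 0.29509481]
[ 0.9  0.4 -0.2  0.8  0.2  1.8  1.   1.  -2.5 -1.2 -4.3 -1.2  1.   1.4
  0.5 -0.1  1.3 -0.7 -0.6  3.4]
grip [0.6111 0.0651 0.2894]
piv [ 0.5287 -0.1503  0.1548]
foot0 [ 0.5281 -0.2757  0.167 ]
foot1 [ 0.4663 -0.2261  0.0758]
foot1.75 [ 0.4563 -0.1373  0.0526]
fh [0.5427 0.2788 0.1435]
rh [ 0.6002 -0.238   0.1435]
[[-0.111 -0.951  0.289]
 [ 0.994 -0.106  0.032]
 [ 0.     0.291  0.957]]
```

```bash
cat >>fit.py <<'E'
print("---lean fixed")
s=least_squares(lambda q:res([*q,.21]),[.55,0,1.68],loss="soft_l1"); print(s.x); p=[*s.x,.21]; print(res(p).round(1))
R,o=bikeT(*p)
for n,P in (("grip",GRIP),("piv",PIV),("foot0",foot(0)),("foot1",foot(1)),("foot1.75",foot(1.75)),("fh",[.26,0,.149]),("rh",[-.26,0,.149])): print(n,(R@np.array(P)+o).round(4))
ims=[]
th=np.linspace(0,2*np.pi,80)
for n,c,k in (("scene",(215,465,170,340),3.2),("side",(220,440,120,350),2.3)):
    a=cv2.resize(D[n]["image"][c[2]:c[3],c[0]:c[1],::-1],None,fx=k,fy=k,interpolation=cv2.INTER_CUBIC)
    def pl(P,col):
        q=((proj(D[n],np.array(P,float)@R.T+o)-[c[0],c[2]])*k).astype(int); cv2.polylines(a,[q],False,col,1)
    pl(TUBE,(0,0,255)); pl([PIV,foot(0)],(0,255,0)); pl([[-.088,0,.165],[.192,0,.322]],(255,0,0)); pl([[-.086,0,.158],[-.126,0,.284]],(255,0,255))
    for x in(-.26,.26):
        pl([[x,-.061,.149],[x,.061,.149]],(0,255,255))
        pl(np.c_[x+.149*np.cos(th),0*th,.149+.149*np.sin(th)],(255,255,0)); pl(np.c_[x+.105*np.cos(th),0*th,.149+.105*np.sin(th)],(255,255,0))
    cv2.imwrite(f"pics/ov_{n}.png",a)
A,B=[cv2.imread(f"pics/ov_{n}.png") for n in("scene","side")]
cv2.imwrite("pics/ovs.png",A)
E
python3 fit.py
```

```text
[0.5347669  0.01635078 1.68159442 0.29509481]
[ 0.9  0.4 -0.2  0.8  0.2  1.8  1.   1.  -2.5 -1.2 -4.3 -1.2  1.   1.4
  0.5 -0.1  1.3 -0.7 -0.6  3.4]
grip [0.6111 0.0651 0.2894]
piv [ 0.5287 -0.1503  0.1548]
foot0 [ 0.5281 -0.2757  0.167 ]
foot1 [ 0.4663 -0.2261  0.0758]
foot1.75 [ 0.4563 -0.1373  0.0526]
fh [0.5427 0.2788 0.1435]
rh [ 0.6002 -0.238   0.1435]
[[-0.111 -0.951  0.289]
 [ 0.994 -0.106  0.032]
 [ 0.     0.291  0.957]]
---lean fixed
[0.55411197 0.01840096 1.65504572]
[ 1.4  0.7  0.7  2.  -0.1  2.5  2.2  1.4 -2.3 -0.8 -0.1 -1.2  5.6  0.4
  0.2  0.2  2.6  1.2 -0.2  3.7]
grip [0.6088 0.0632 0.2954]
piv [ 0.5325 -0.149   0.1523]
foot0 [ 0.5276 -0.2744  0.1632]
foot1 [ 0.4751 -0.2225  0.0676]
foot1.75 [ 0.4693 -0.1333  0.0444]
fh [0.5586 0.2797 0.1462]
rh [ 0.6024 -0.2384  0.1462]
```

View pics/ov_scene.png

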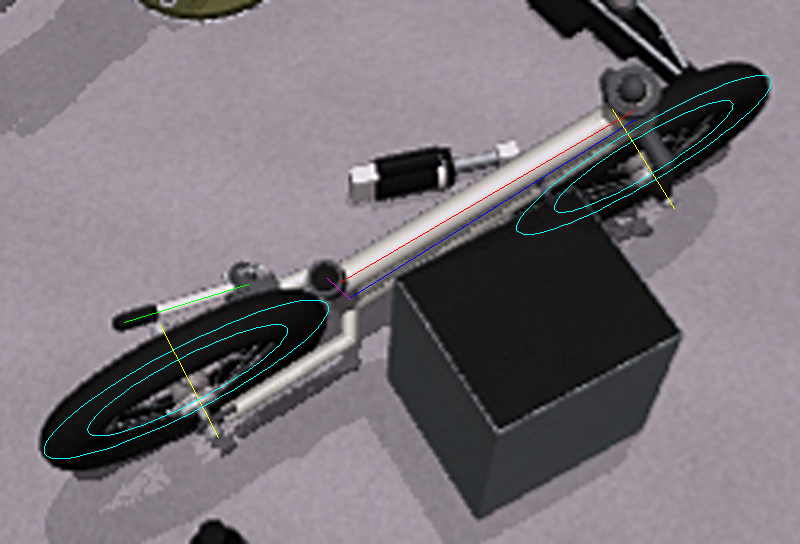

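View pics/ov_side.png

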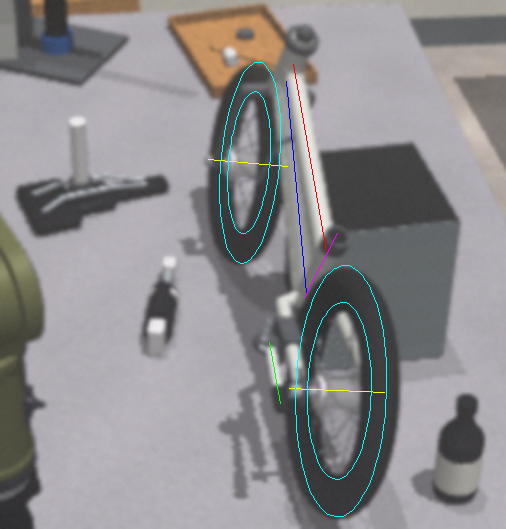

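```bash
cat >plan.py <<'E'
from h import *
P0=(.557,.018,1.64,.21)
if __name__=="__main__":
    d=optics.get_image("scene")
    def bp(uv,z):
        K=np.array([[d["fx"],0,d["cx"]],[0,d["fy"],d["cy"]],[0,0,1]])
        q=cv2.undistortPoints(np.array([[uv]],float),K,d["dist"])[0,0]; r=d["R"].T@[*q,1]; c=-d["R"].T@d["t"]
        return c+r*(z-c[2])/r[2]
    for n,uv,z in (("jar",(183,264),.07),("bottle",(283,340),.13),("shock L",(327,226),.03),("post",(412,153),.155),("cabA",(339,257),.23),("cabB",(396,230),.23)): print(n,bp(uv,z).round(3))
    R,o=bikeT(*P0); ax=R@AX; print("AX",ax.round(3)); print("grip",(R@GRIP+o).round(4),"piv",(R@PIV+o).round(4))
    for a in np.arange(0,1.8,.2):
        p=R@foot(a,.112)+o; l=(R@(foot(a)-PIV))/.126; t=np.cross(ax,l); print(round(a,1),"pt",p.round(4),"leg",l.round(2),"tan",t.round(2),"contact",(p-.0085*t).round(4))
E
python3 plan.py
```

```text
jar [ 0.363 -0.47   0.07 ]
bottle [ 0.756 -0.273  0.13 ]
shock L [0.399 0.032 0.03 ]
post [0.313 0.4   0.155]
cabA [ 0.622 -0.034  0.23 ]
cabB [0.608 0.166 0.23 ]
AX [ 0.854 -0.091 -0.512]
grip [0.6124 0.0619 0.2954] piv [ 0.5329 -0.1491  0.1523]
0.0 pt [ 0.5268 -0.2605  0.162 ] leg [-0.05 -0.99  0.09] tan [-0.52 -0.05 -0.85] contact [ 0.5312 -0.2601  0.1692]
0.2 pt [ 0.5154 -0.2593  0.1428] leg [-0.16 -0.98 -0.09] tan [-0.5   0.15 -0.85] contact [ 0.5197 -0.2606  0.15  ]
0.4 pt [ 0.5047 -0.2537  0.1239] leg [-0.25 -0.93 -0.25] tan [-0.46  0.34 -0.82] contact [ 0.5086 -0.2566  0.1309]
0.6 pt [ 0.4952 -0.2439  0.1062] leg [-0.34 -0.85 -0.41] tan [-0.4   0.52 -0.75] contact [ 0.4985 -0.2484  0.1127]
0.8 pt [ 0.4871 -0.2304  0.0904] leg [-0.41 -0.73 -0.55] tan [-0.32  0.68 -0.66] contact [ 0.4898 -0.2362  0.096 ]
1.0 pt [ 0.4808 -0.2136  0.077 ] leg [-0.46 -0.58 -0.67] tan [-0.23  0.81 -0.53] contact [ 0.4828 -0.2205  0.0815]
1.2 pt [ 0.4767 -0.1943  0.0666] leg [-0.5  -0.4  -0.77] tan [-0.14  0.91 -0.39] contact [ 0.4778 -0.202   0.0699]
1.4 pt [ 0.4747 -0.1731  0.0596] leg [-0.52 -0.21 -0.83] tan [-0.03  0.97 -0.23] contact [ 0.475  -0.1814  0.0616]
1.6 pt [ 0.4751 -0.151   0.0563] leg [-0.52 -0.02 -0.86] tan [ 0.07  1.   -0.06] contact [ 0.4745 -0.1594  0.0569]
```

```bash
cat >>h.py <<'E'
def now():
    s=ctrl.get_state(); return s,Ro.from_rotvec(s["tool_rot"])
def go(tgts,p=None,q=None):
    # tgts: list of world positions, fixed orientation: print tool-frame mm steps
    s,r=now(); p=s["position"] if p is None else np.array(p); r=r if q is None else q
    for t in tgts:
        print(np.round(t,4),"step",(r.inv().apply(np.array(t)-p)*1e3).round(1)); p=np.array(t)
E
python3 -m inch '[[[0,0,0],[0,0,6.73]],[[0,0,0],[0,0,6.73]],[[0,0,0],[0,0,6.73]],[[0,0,0],[0,7.5,0]],[[0,0,0],[0,7.5,0]],[[0,0,0],[0,7.5,0]],[[0,0,0],[0,7.5,0]],[[0,0,0],[0,7.5,0]],[[0,0,0],[0,7.5,0]],[[0,0,0],[0,0,0]]]' 1 20
cat >st.py <<'E'
from plan import *
R,o=bikeT(*P0); ax=R@AX; s,r=now(); zt=r.as_matrix()[:,2]; print(r.as_matrix().round(3),s["joint_positions"].round(2))
def A(a,c,ov,rr=.118):
    l=R@(foot(a)-PIV)/.126; return R@foot(a,rr)+o-c*np.cross(ax,l)-(.017-ov)*zt
if __name__=="__main__":
    go([[.40,-.40,.27],A(0,.050,.006),A(0,.022,.006)]+[A(a,.019,.006+.006*min(1,a)) for a in (.2,.4,.6,.8,1.0,1.15,1.3)])
E
python3 st.py
```

```text
time: 1.35
position: [0.2196, -0.61, 0.2356]
tool_rot: [-2.901, 0.014, -1.198]
ft_force: [-1.4, -0.3, -2.0]
grip_width: 0.172
[[ 0.709 -0.007  0.706]
 [-0.009 -1.    -0.001]
 [ 0.706 -0.006 -0.709]] [ 1.63  0.31 -0.06  1.68 -0.81  1.27  0.29]
[ 0.4  -0.4   0.27] step [ 150.2 -211.5  102.8]
[ 0.5446 -0.2641  0.213 ] step [  61.  -136.5  142.4]
[ 0.5301 -0.2654  0.1891] step [-27.1   1.5   6.7]
[ 0.517  -0.2681  0.1654] step [-25.9   2.9   7.5]
[ 0.5058 -0.2659  0.1441] step [-23.   -2.    7.2]
[ 0.4954 -0.259   0.1234] step [-22.1  -6.7   7.4]
[ 0.4864 -0.2477  0.104 ] step [-20.2 -11.1   7.3]
[ 0.479  -0.2325  0.0867] step [-17.6 -15.    7. ]
[ 0.4741 -0.2189  0.0761] step [-11.  -13.5   4. ]
[ 0.4704 -0.2037  0.0673] step [ -8.9 -15.1   3.6]
```

```bash
python3 -m inch '[[[15,-21,10],[0,0,0]],[[15,-21,10],[0,0,0]],[[15,-21,10],[0,0,0]],[[15,-21,10],[0,0,0]],[[15,-21,10],[0,0,0]],[[15,-21,10],[0,0,0]],[[15,-21,10],[0,0,0]],[[15,-21,10],[0,0,0]],[[15,-21,10],[0,0,0]],[[15,-21,10],[0,0,0]]]' 1 20
python3 -m inch '[[[6,-14,14],[0,0,0]],[[6,-14,14],[0,0,0]],[[6,-14,14],[0,0,0]],[[6,-14,14],[0,0,0]],[[6,-14,14],[0,0,0]],[[6,-14,14],[0,0,0]],[[6,-14,14],[0,0,0]],[[6,-14,14],[0,0,0]],[[6,-13,14],[0,0,0]],[[0,0,0],[0,0,0]]]'
python3 st.py
python3 - <<'E'
from h import *
ims=[optics.get_image(n)["image"][:,:,::-1] for n in("side","scene")]
a=cv2.resize(ims[0][190:350,230:410],None,fx=2.2,fy=2.2,interpolation=2);b=cv2.resize(ims[1][200:340,190:370],None,fx=2.2,fy=2.2,interpolation=2)
h=max(a.shape[0],b.shape[0]);pad=lambda i:cv2.copyMakeBorder(i,0,h-i.shape[0],0,0,0)
cv2.imwrite("pics/c3.png",np.hstack([pad(a),pad(b)]))
E
```

```text
time: 2.35
position: [0.4037, -0.3976, 0.2761]
tool_rot: [2.903, 0.008, 1.199]
ft_force: [0.5, 0.4, -0.5]
grip_width: 0.004
time: 3.35
position: [0.5313, -0.2697, 0.2244]
tool_rot: [-2.901, -0.015, -1.2]
ft_force: [-0.4, -0.2, 0.5]
grip_width: 0.004
[[ 0.708  0.01   0.706]
 [ 0.008 -1.     0.006]
 [ 0.706  0.001 -0.708]] [ 1.24 -0.13 -0.51  2.17 -0.98  0.68 -0.18]
[ 0.4  -0.4   0.27] step [ -61.8  129.1 -125.8]
[ 0.5446 -0.2642  0.213 ] step [  63.2 -134.4  143.3]
[ 0.5301 -0.2655  0.1891] step [-27.2   1.1   6.7]
[ 0.517  -0.2682  0.1654] step [-26.    2.5   7.5]
[ 0.5058 -0.2659  0.1441] step [-23.   -2.4   7.2]
[ 0.4954 -0.259   0.1233] step [-21.9  -7.    7.4]
[ 0.4864 -0.2477  0.1039] step [-20.  -11.4   7.4]
[ 0.479  -0.2325  0.0867] step [-17.3 -15.3   7.1]
[ 0.4741 -0.2189  0.0761] step [-10.8 -13.7   4.1]
[ 0.4704 -0.2037  0.0673] step [ -8.6 -15.2   3.7]
```

View pics/c3.png

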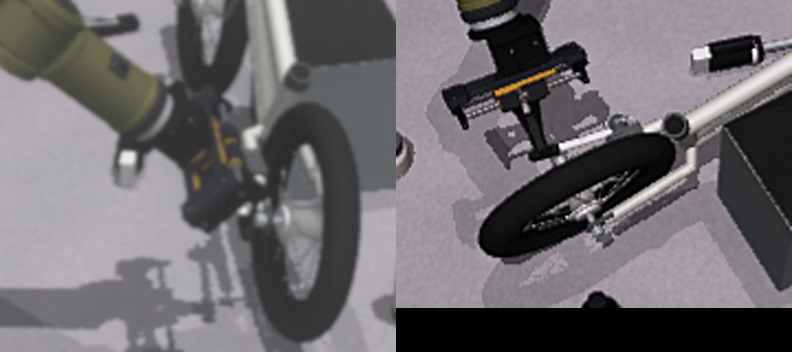

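```bash
python3 -m inch '[[[-5,-1,5],[0,0,0]],[[-5,-1,5],[0,0,0]],[[-5,-1,5],[0,0,0]],[[-5,-1,5],[0,0,0]],[[-5,-1,4],[0,0,0]],[[-5,0,1],[0,0,0]],[[-5,0,2],[0,0,0]],[[-5,0,2],[0,0,0]],[[-5,0,1],[0,0,0]],[[-5,0,1],[0,0,0]]]'
python3 st.py | tail -8;python3 -c "
from h import *;s=now()[0];print(s['joint_positions'].round(2),s['ft_force'])"
```

```text
time: 4.45
position: [0.5152, -0.2696, 0.1666]
tool_rot: [-2.902, -0.002, -1.203]
ft_force: [1.9, 0.5, 1.9]
grip_width: 0.007
[ 0.5301 -0.2654  0.1891] step [-27.2   1.3   6.7]
[ 0.517  -0.2681  0.1654] step [-26.    2.6   7.4]
[ 0.5058 -0.2659  0.1441] step [-23.   -2.3   7.2]
[ 0.4954 -0.259   0.1233] step [-22.   -6.9   7.3]
[ 0.4864 -0.2477  0.1039] step [-20.1 -11.3   7.3]
[ 0.479  -0.2325  0.0866] step [-17.4 -15.2   7. ]
[ 0.4741 -0.2189  0.0761] step [-10.9 -13.6   4. ]
[ 0.4704 -0.2037  0.0673] step [ -8.8 -15.2   3.6]
[ 1.23 -0.07 -0.49  2.26 -1.1   0.6   0.01] [1.85480417 0.52777809 1.93145628]
```

```bash
python3 -m inch '[[[-8,0,3],[0,0,0]],[[-8,-1,3],[0,0,0]],[[-8,-1,2],[0,0,0]],[[-7,-2,3],[0,0,0]],[[-7,-2,2],[0,0,0]],[[-7,-3,2],[0,0,0]],[[-7,-3,3],[0,0,0]],[[-7,-4,2],[0,0,0]],[[-6,-4,2],[0,0,0]],[[0,0,0],[0,0,0]]]'
python3 st.py | tail -4;python3 -c "
from h import *;s=now()[0];print(s['joint_positions'].round(2),s['ft_force'])"
```

```text
time: 5.45
position: [0.4838, -0.2481, 0.1036]
tool_rot: [-2.902, -0.002, -1.199]
ft_force: [0.8, 0.8, 0.4]
grip_width: 0.008
[ 0.4864 -0.2477  0.104 ] step [-20.1 -11.3   7.4]
[ 0.479  -0.2325  0.0867] step [-17.4 -15.2   7.1]
[ 0.4741 -0.2189  0.0761] step [-10.9 -13.6   4.1]
[ 0.4704 -0.2037  0.0673] step [ -8.8 -15.2   3.7]
[ 1.23 -0.03 -0.48  2.39 -1.32  0.53  0.28] [0.82458958 0.80846542 0.40251597]
```

```bash
python3 -m inch '[[[0,0,0],[0,-5,0]],[[0,0,0],[0,-5,0]],[[0,0,0],[0,-5,0]],[[0,0,0],[0,-5,0]],[[0,0,0],[0,-5,0]],[[0,-1,0],[0,0,0]],[[0,-1,0],[0,0,0]],[[0,0,0],[0,0,0]],[[0,0,0],[0,0,0]],[[0,0,0],[0,0,0]]]'
python3 st.py | tail -4;python3 -c "
from h import *;s=now()[0];print(s['joint_positions'].round(2),s['ft_force'],s['position'])"
```

```text
time: 6.45
position: [0.4843, -0.2452, 0.104]
tool_rot: [-3.074, -0.007, -0.612]
ft_force: [0.6, -0.3, -0.2]
grip_width: 0.005
[ 0.4884 -0.2478  0.1053] step [-16.2 -11.2  14.6]
[ 0.4806 -0.2325  0.0877] step [-13.9 -15.1  13.4]
[ 0.4757 -0.2189  0.0772] step [ -8.5 -13.6   8. ]
[ 0.4721 -0.2037  0.0684] step [ -6.7 -15.2   6.8]
[ 1.15  0.03 -0.6   2.14 -0.32  0.67 -0.79] [ 0.57843736 -0.2799776  -0.17811974] [ 0.48431367 -0.2451795   0.10401742]
```

```bash
python3 -m inch '[[[-3,-4,5],[0,0,0]],[[-3,-4,5],[0,0,0]],[[-3,-5,4],[0,0,0]],[[-4,-7,4],[0,0,0]],[[-4,-7,4],[0,0,0]],[[-3,-7,3],[0,0,0]],[[-3,-8,3],[0,0,0]],[[0,-6,0],[0,0,0]],[[0,0,0],[0,0,0]],[[0,0,0],[0,0,0]]]'
python3 - <<'E'
from h import *
print(now()[0]["joint_positions"].round(2))
ims=[optics.get_image(n)["image"][:,:,::-1] for n in("side","scene")]
a=cv2.resize(ims[0][190:350,230:410],None,fx=2.2,fy=2.2,interpolation=2);b=cv2.resize(ims[1][200:340,190:370],None,fx=2.2,fy=2.2,interpolation=2)
h=max(a.shape[0],b.shape[0]);pad=lambda i:cv2.copyMakeBorder(i,0,h-i.shape[0],0,0,0)
cv2.imwrite("pics/c4.png",np.hstack([pad(a),pad(b)]))
E
```

```text
time: 7.45
position: [0.4747, -0.1971, 0.0705]
tool_rot: [-3.074, -0.009, -0.614]
ft_force: [-0.3, -0.9, 0.2]
grip_width: 0.001
[ 1.11  0.01 -0.64  2.24 -0.33  0.57 -0.84]
```

View pics/c4.png

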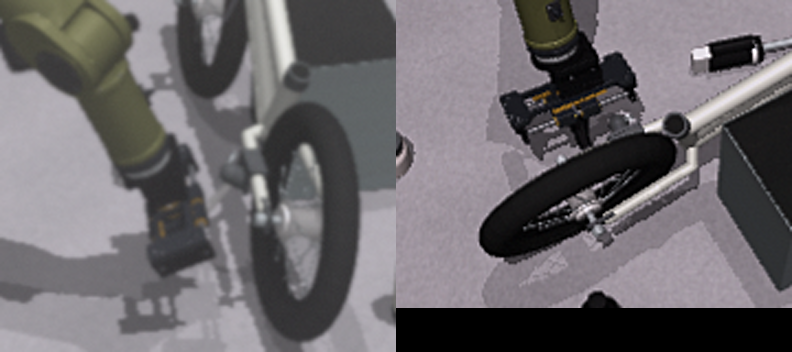

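```bash
python3 -m inch '[[[-4,12,-4],[0,0,0]],[[-4,12,-4],[0,0,0]],[[-4,14,-4],[0,0,0]],[[0,14,-10],[0,0,0]],[[8,6,-26],[0,0,0]],[[10,0,-28],[0,0,0]],[[12,0,-33],[0,0,0]],[[12,0,-33],[0,0,0]],[[12,0,-33],[0,0,0]],[[12,0,-33],[0,0,0]]]' 0.25
python3 - <<'E'
from h import *
print(now()[0]["joint_positions"].round(2))
ims=[optics.get_image(n)["image"][:,:,::-1] for n in("side","scene")]
a=cv2.resize(ims[0][190:350,230:410],None,fx=2.2,fy=2.2,interpolation=2);b=cv2.resize(ims[1][200:340,190:370],None,fx=2.2,fy=2.2,interpolation=2)
h=max(a.shape[0],b.shape[0]);pad=lambda i:cv2.copyMakeBorder(i,0,h-i.shape[0],0,0,0)
cv2.imwrite("pics/c5.png",np.hstack([pad(a),pad(b)]))
E
```

```text
time: 8.55
position: [0.4446, -0.2567, 0.2843]
tool_rot: [-3.075, -0.008, -0.614]
ft_force: [1.0, -1.1, 0.0]
grip_width: 0.731
[ 1.23 -0.23 -0.5   1.96 -0.42  1.11 -0.71]
```

View pics/c5.png

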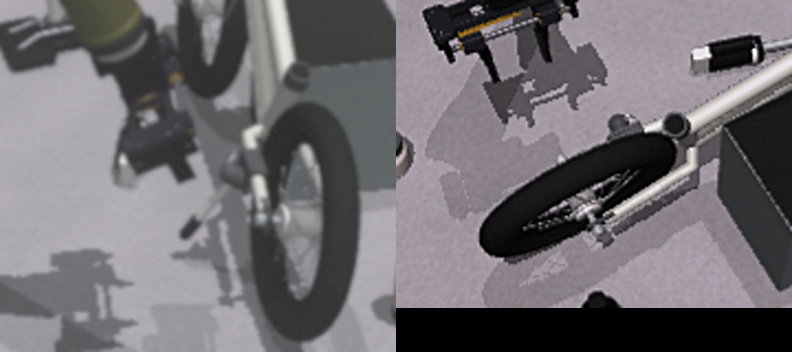

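```bash
python3 - <<'E'
from plan import *
d=optics.get_image("side"); R,o=bikeT(*P0)
for a in (0,1,1.2,1.4,1.6,1.75): print(a,proj(d,R@foot(a)+o).round(1))
s,r=now()
# target grip: tool z = -bike z, tool y = +-bike y
for sg in(1,-1):
    M=np.c_[sg*R[:,0],-sg*R[:,1],-R[:,2]]; q=Ro.from_matrix(M); print(sg,"turn in tool",np.degrees((r.inv()*q).as_rotvec()).round(1))
g=R@GRIP+o; print(g,g+.1*R[:,2])
E
```

```text
0 [[341.2 295.6]]
1 [[319.4 309.9]]
1.2 [[316.8 307.8]]
1.4 [[315.2 304.3]]
1.6 [[314.4 299.5]]
1.75 [[314.4 295.2]]
1 turn in tool [ 27.7 -27.3 -90.6]
-1 turn in tool [-26.8 -27.2  83.3]
[0.61235914 0.06193316 0.29535964] [0.63315523 0.06337463 0.39316273]
```

```bash
python3 -m inch '[[[0,0,-3],[-2.2,-2.3,7]],[[0,0,-3],[-2.2,-2.3,7]],[[0,0,-3],[-2.2,-2.3,7]],[[0,0,-3],[-2.2,-2.3,7]],[[0,0,-3],[-2.2,-2.3,7]],[[0,0,-3],[-2.2,-2.3,7]],[[0,0,-3],[-2.2,-2.3,7]],[[0,0,-3],[-2.2,-2.3,7]],[[0,0,-3],[-2.2,-2.3,7]],[[0,0,-3],[-2.2,-2.3,7]]]' 0.25
cat >gr.py <<'E'
from plan import *
def tgt(P):
    R,o=bikeT(*P); M=np.c_[-R[:,0],R[:,1],-R[:,2]]; return R@GRIP+o, Ro.from_matrix(M),R
if __name__=="__main__":
    g,q,R=tgt(P0); s,r=now(); print(s["joint_positions"].round(2),"turn",np.degrees((r.inv()*q).as_rotvec()).round(1))
    up=R[:,2]
    go([[.5,-.15,.42],g+.11*up,g+.06*up,g-.002*up]); print("with final rot"); go([[.5,-.15,.42],g+.11*up,g+.06*up,g-.002*up],q=q)
E
python3 gr.py
```

```text
time: 9.7
position: [0.4395, -0.2538, 0.3106]
tool_rot: [2.435, -1.781, -0.098]
ft_force: [0.8, 0.1, -0.1]
grip_width: 0.751
[ 1.27  0.13 -0.94  1.6   0.2   1.57 -2.52] turn [-4.2 -3.5 13.3]
[ 0.5  -0.15  0.42] step [ -78.3  -73.1 -122.3]
[0.6352 0.0635 0.4029] step [-162.6 -193.8  -13.1]
[0.6248 0.0628 0.354 ] step [-3.5  3.3 49.8]
[0.6119 0.0619 0.2934] step [-4.3  4.1 61.7]
with final rot
[ 0.5  -0.15  0.42] step [ -99.4  -43.2 -121.1]
[0.6352 0.0635 0.4029] step [-203.7 -149.9  -14.5]
[0.6248 0.0628 0.354 ] step [ 0. -0. 50.]
[0.6119 0.0619 0.2934] step [-0. -0. 62.]
```

```bash
python3 -m inch '[[[0,0,-11],[0,0,-8.4]],[[0,0,-11],[0,0,-8.4]],[[0,0,-11],[0,0,-8.4]],[[0,0,-11],[0,0,-8.4]],[[0,0,-11],[0,0,-8.4]],[[0,0,-11],[0,0,-8.4]],[[0,0,-11],[0,0,-8.4]],[[0,0,-11],[0,0,-8.4]],[[0,0,-11],[0,0,-8.4]],[[0,0,-11],[0,0,-8.4]]]' 0.25
python3 -m inch '[[[0,0,0],[0,0,-8.4]],[[0,0,0],[0,0,-8.4]],[[0,0,0],[0,0,-8.4]],[[0,0,0],[0,0,-8.4]],[[0,0,0],[0,0,-8.4]],[[0,0,0],[0,0,-8.4]],[[0,0,0],[0,0,-8.4]],[[0,0,0],[0,0,-8.4]],[[0,0,0],[0,0,-8.4]],[[0,0,0],[0,0,-8.4]]]'
sed -i 's/-R\[:,0\],R\[:,1\]/R[:,0],-R[:,1]/' gr.py; python3 gr.py
```

```text
time: 10.7
position: [0.4531, -0.2472, 0.4197]
tool_rot: [3.069, 0.33, -0.2]
ft_force: [0.1, 0.7, -0.7]
grip_width: 0.756
time: 11.7
position: [0.453, -0.2473, 0.4193]
tool_rot: [-2.059, -2.297, 0.198]
ft_force: [-0.2, -0.0, 0.6]
grip_width: 0.749
[ 1.46  0.26 -1.32  1.36  0.34  1.81  0.31] turn [4.7 3.1 2. ]
[ 0.5  -0.15  0.42] step [ 91.3  56.5 -12.5]
[0.6352 0.0635 0.4029] step [197.6 158.  -12.9]
[0.6248 0.0628 0.354 ] step [ 2.8 -4.  49.8]
[0.6119 0.0619 0.2934] step [ 3.4 -5.  61.7]
with final rot
[ 0.5  -0.15  0.42] step [ 93.8  52.3 -11.9]
[0.6352 0.0635 0.4029] step [203.7 149.9 -14.5]
[0.6248 0.0628 0.354 ] step [-0.  0. 50.]
[0.6119 0.0619 0.2934] step [ 0.  0. 62.]
```

```bash
python3 -m inch '[[[0,0,0],[4.7,3.1,2]],[[22,15,-2],[0,0,0]],[[22,15,-2],[0,0,0]],[[22,15,-2],[0,0,0]],[[22,15,-2],[0,0,0]],[[22,15,-2],[0,0,0]],[[22,15,-2],[0,0,0]],[[22,15,-2],[0,0,0]],[[22,15,-2],[0,0,0]],[[22,15,-2],[0,0,0]]]' 0.25
python3 gr.py|sed -n '1p;/final/,$p'
```

```text
time: 12.7
position: [0.5769, -0.0403, 0.408]
tool_rot: [-2.047, -2.179, 0.233]
ft_force: [-0.3, -0.6, 0.8]
grip_width: 0.746
[ 0.73  0.53 -1.18  1.12  0.45  1.98 -0.24] turn [-0.1  0.  -0.4]
with final rot
[ 0.5  -0.15  0.42] step [-104.1  -85.     5.8]
[0.6352 0.0635 0.4029] step [203.7 149.9 -14.5]
[0.6248 0.0628 0.354 ] step [-0.  0. 50.]
[0.6119 0.0619 0.2934] step [ 0.  0. 62.]
```

```bash
python3 -m inch '[[[12,8,2],[0,0,0]],[[12,8,2],[0,0,0]],[[12,8,3],[0,0,0]],[[12,8,4],[0,0,0]],[[12,8,4],[0,0,0]],[[12,8,4],[0,0,0]],[[12,8,4],[0,0,0]],[[12,8,4],[0,0,0]],[[4,1,4],[0,0,0]],[[0,0,0],[0,0,0]]]' 0.25
python3 gr.py|sed -n '1p'
python3 - <<'E'
from gr import *
s,r=now(); d=optics.get_image("wrist"); H=np.array(d["hand_eye"]); 
im=d["image"][:,:,::-1].copy(); g,q,R=tgt(P0); print((r.inv().apply(g-s["position"])*1e3).round(1),(r.inv()*q).as_rotvec().round(3))
_,o=bikeT(*P0); K=np.array([[d["fx"],0,d["cx"]],[0,d["fy"],d["cy"]],[0,0,1]])
P=r.inv().apply(TUBE@R.T+o-s["position"]); Pc=(P-H[:3,3])@H[:3,:3]; Pc=np.linspace(Pc[0],Pc[1],9); print(Pc[:,2].round(2)); Pc=Pc[Pc[:,2]>.02]
u=cv2.projectPoints(Pc,np.zeros(3),np.zeros(3),K,d["dist"])[0][:,0]; cv2.polylines(im,[u.astype(int)],False,(0,0,255),1)
cv2.imwrite("pics/w1.png",im)
E
```

```text
time: 13.7
position: [0.6268, 0.0628, 0.3639]
tool_rot: [-2.045, -2.181, 0.234]
ft_force: [-0.0, -0.2, -0.3]
grip_width: 0.75
[ 0.48  0.64 -1.13  1.06  0.5   1.94 -0.41] turn [-0.1  0.1 -0.3]
[ 0.3  0.3 70. ] [-0.002  0.001 -0.005]
[0.32 0.3  0.27 0.25 0.23 0.21 0.18 0.16 0.14]
```

View pics/w1.png

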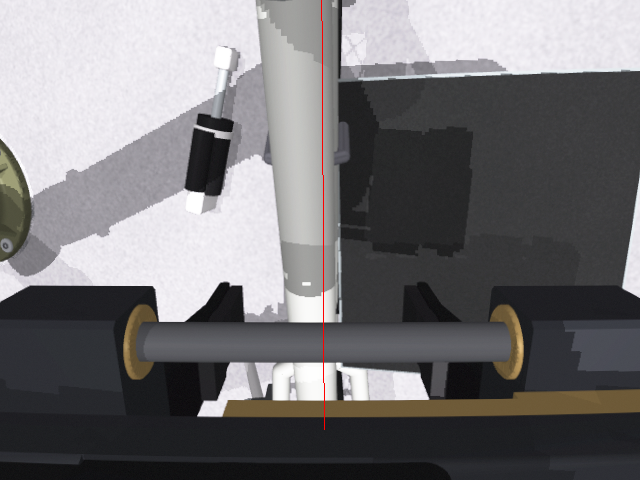

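```bash
python3 -m inch '[[[0,-2.5,0],[0,0,-0.5]],[[0,-3,0],[0,0,-0.5]],[[0,0,10],[0,0,0]],[[0,0,10],[0,0,0]],[[0,0,10],[0,0,0]],[[0,0,10],[0,0,0]],[[0,0,10],[0,0,0]],[[0,0,10],[0,0,0]],[[0,0,8],[0,0,0]],[[0,0,4],[0,0,0]]]' 0.25
python3 -m inch '[[[0,0,0],[0,0,0]],[[0,0,0],[0,0,0]],[[0,0,0],[0,0,0]],[[0,0,0],[0,0,0]],[[0,0,0],[0,0,0]],[[0,0,0],[0,0,0]],[[0,0,0],[0,0,0]],[[0,0,0],[0,0,0]],[[0,0,0],[0,0,0]],[[0,0,0],[0,0,0]]]' 1 35
python3 -c "
from h import *;s=now()[0];print(s['joint_positions'].round(2),s['torque'].round(2))"
```

```text
time: 14.75
position: [0.6065, 0.0606, 0.2953]
tool_rot: [-2.028, -2.197, 0.231]
ft_force: [0.6, -0.5, 0.2]
grip_width: 0.746
time: 15.75
position: [0.605, 0.0608, 0.2969]
tool_rot: [-2.025, -2.196, 0.235]
ft_force: [-7.0, -0.7, 3.4]
grip_width: 0.309
[ 0.57  0.62 -1.15  1.25  0.48  1.8  -0.41] [-0.18  1.1   0.15]
```

```bash
python3 -m inch '[[[0,-3.1,0],[-0.6,0,0]],[[0,-3.1,0],[-0.6,0,0]],[[0,-3.1,0],[-0.6,0,0]],[[0,-3.1,0],[-0.6,0,0]],[[0,-3.1,0],[-0.6,0,0]],[[0,-3.1,0],[-0.6,0,0]],[[0,-3.1,0],[-0.6,0,0]],[[0,-3.1,0],[-0.6,0,0]],[[0,-3.1,0],[-0.6,0,0]],[[0,-3.1,0],[-0.6,0,0]]]' 1 45
python3 -m inch '[[[0,-3.1,0],[-0.6,0,0]],[[0,-3.1,0],[-0.6,0,0]],[[0,-3.1,0],[-0.6,0,0]],[[0,-3.1,0],[-0.6,0,0]],[[0,-3.1,0],[-0.6,0,0]],[[0,-3.1,0],[-0.6,0,0]],[[0,-3.1,0],[-0.6,0,0]],[[0,-3.1,0],[-0.6,0,0]],[[0,-3.1,0],[-0.6,0,0]],[[0,-3.1,0],[-0.6,0,0]]]'
cat >ov2.py <<'E'
from gr import *
import sys
s,r=now(); M=r.as_matrix(); print(M.round(3),s["position"],s["ft_force"].round(1),s["torque"].round(2),s["joint_positions"].round(2))
yaw=np.arctan2(M[1,0],M[0,0]); 
Rb=np.c_[M[:,0],-M[:,1],-M[:,2]]; oo=s["position"]-.002*M[:,2]-Rb@GRIP
# upright model placed so that grip agrees
R,_=bikeT(0,0,yaw,0); o=s["position"]-R@GRIP; o[2]=0
print("hand lean deg",np.degrees(np.arcsin(M[2,1]*-1)).round(2),"hand pitch",np.degrees(np.arcsin(M[2,0])).round(2),"implied origin",oo.round(4)); 
th=np.linspace(0,2*np.pi,80); out=[]
for n,c,k in (("scene",(220,470,160,330),2.0),("side",(240,400,110,340),2.0)):
    d=optics.get_image(n); a=cv2.resize(d["image"][c[2]:c[3],c[0]:c[1],::-1],None,fx=k,fy=k,interpolation=2)
    def pl(P,col): cv2.polylines(a,[((proj(d,np.array(P,float)@R.T+o)-[c[0],c[2]])*k).astype(int)],False,col,1)
    pl(TUBE,(0,0,255)); pl([PIV,foot(1.75)],(0,255,0)); pl([[-.086,0,.158],[-.126,0,.284]],(255,0,255))
    for x in(-.26,.26): pl(np.c_[x+.149*np.cos(th),0*th,.149+.149*np.sin(th)],(255,255,0)); pl([[x,-.061,.149],[x,.061,.149]],(0,255,255))
    out.append(a)
h=max(i.shape[0] for i in out); out=[cv2.copyMakeBorder(i,0,h-i.shape[0],0,0,0) for i in out]
cv2.imwrite(sys.argv[1],np.hstack(out)[:,:,:])
E
python3 ov2.py pics/u1.png
```

```text
time: 16.75
position: [0.5761, 0.0582, 0.3013]
tool_rot: [-2.082, -2.254, 0.117]
ft_force: [-0.6, -0.4, 2.3]
grip_width: 0.308
time: 17.75
position: [0.5453, 0.0555, 0.3031]
tool_rot: [2.131, 2.307, 0.001]
ft_force: [-2.4, -3.5, 4.1]
grip_width: 0.309
[[-0.079  0.997  0.001]
 [ 0.997  0.079  0.   ]
 [ 0.     0.001 -1.   ]] [0.54531206 0.05546201 0.30308533] [-2.4 -3.5  4.1] [-0.71  1.11  0.11] [ 0.96  0.29 -1.32  1.58  0.28  1.49 -0.29]
hand lean deg -0.05 hand pitch 0.01 implied origin [0.5488 0.0157 0.0036]
```

View pics/u1.png

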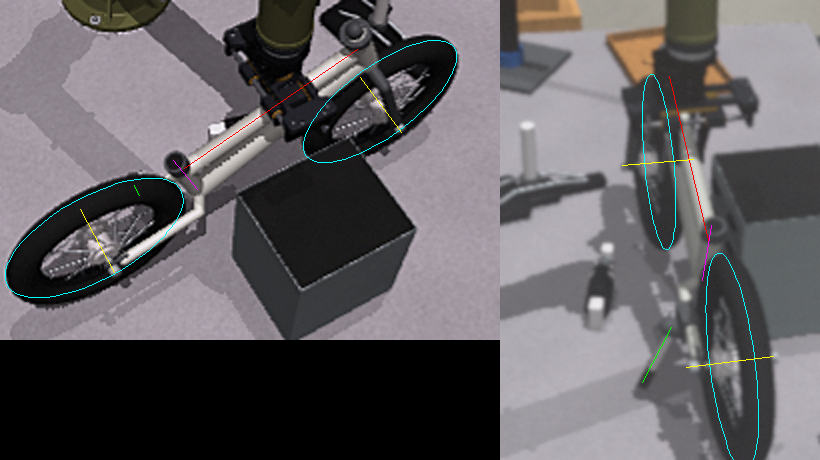

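```bash
cat >tyre.py <<'E'
from h import *
from scipy.optimize import minimize
th=np.linspace(0,2*np.pi,240)
def measure(imgs,cal,p0):
    k=4; W={}
    for n in imgs:
        R,o=bikeT(*p0); q=proj(cal[n],np.c_[-.26+.149*np.cos(th),0*th,.149+.149*np.sin(th)]@R.T+o)
        c0=(q.min(0)-14).astype(int); c1=(q.max(0)+14).astype(int)
        g=imgs[n][c0[1]:c1[1],c0[0]:c1[0]].max(2); W[n]=(c0,(cv2.resize(g,None,fx=k,fy=k,interpolation=cv2.INTER_LINEAR)<52))
    def cost(p):
        p=np.array(p0)+np.array(p)*[.01,.01,.03,.03]; R,o=bikeT(*p); c=0
        for n,(c0,m) in W.items():
            d=cal[n]; P=np.c_[-.26+.127*np.cos(th),0*th,.149+.127*np.sin(th)]@R.T+o
            z=(P@d["R"].T+d["t"])[:,2]; u=(proj(d,P)-c0+.5)*k-.5; a=np.zeros(m.shape,np.uint8)
            for (x,y),r in zip(u,d["fx"]*.022/z*k): cv2.circle(a,(int(round(x*16)),int(round(y*16))),int(r*16),1,-1,shift=4)
            a=a>0; c+=1-(a&m).sum()/(a|m).sum()
        return c
    s=minimize(cost,[0]*4,method="Nelder-Mead",options=dict(initial_simplex=np.vstack([np.zeros(4),np.eye(4)]),maxiter=250,xatol=.01,fatol=1e-4))
    return np.array(p0)+s.x*[.01,.01,.03,.03],s.fun
if __name__=="__main__":
    cal={n:optics.get_image(n) for n in("scene","side")}
    for names in (("scene","side"),("side",),("scene",)):
        old={n:cv2.imread(f"pics/{n}0.png") for n in names}; new={n:cal[n]["image"][:,:,::-1] for n in names}
        print(names,"old",*measure(old,cal,(.555,.018,1.65,.2)),"new",*measure(new,cal,(.549,.016,1.65,.0)))
E
python3 tyre.py
```

```text
('scene', 'side') old [0.54723048 0.0143165  1.67159349 0.21457785] 1.1325168203051752 new [0.54676742 0.01590371 1.65868915 0.01325483] 1.0653139583152877
('side',) old [ 0.65664821  0.06487519  1.35025251 -0.00679669] 0.905717151454363 new [ 0.59674044  0.06858913  1.53709428 -0.18089105] 0.799745708836618
('scene',) old [0.54743322 0.01446723 1.67146476 0.21357102] 0.1802895735035619 new [0.54601985 0.01578531 1.66096549 0.01412768] 0.17672974447195067
```

```bash
for t in 68 80; do sed "s/<52)/<(52 if n=='scene' else $t))/;s/((\"scene\",\"side\"),(\"side\",),(\"scene\",))/((\"scene\",\"side\"),(\"side\",))/" tyre.py >t2.py; python3 t2.py; done
```

```text
('scene', 'side') old [0.54738442 0.01487279 1.67065932 0.21366414] 0.43204905175229114 new [0.54794971 0.0162155  1.6551691  0.01304201] 0.4405701315652102
('side',) old [0.55333786 0.01915219 1.6534143  0.20258172] 0.24346090798945197 new [0.55278114 0.0213499  1.64317263 0.00320516] 0.247589833479404
('scene', 'side') old [0.54951392 0.01480643 1.66632323 0.21080055] 0.3831419666585939 new [0.54645664 0.01632474 1.65968222 0.01525769] 0.39288082489769993
('side',) old [0.5528937  0.01829939 1.65291999 0.2137616 ] 0.19636188411034816 new [0.54784658 0.01896662 1.65367033 0.01642175] 0.2104696251615683
```

```bash
python3 -m inch '[[[0,-1.2,0],[-0.25,0,0]],[[0,-1.2,0],[-0.25,0,0]],[[0,-1.2,0],[-0.25,0,0]],[[0,0,0.3],[0,0,0]],[[0,0,0],[0,0,0]],[[0,0,0],[0,0,0]],[[0,0,0],[0,0,0]],[[0,0,0],[0,0,0]],[[0,0,0],[0,0,0]],[[0,0,0],[0,0,0]]]' 1 45
for t in 68 80; do sed "s/<52)/<(52 if n=='scene' else $t))/;s/((\"scene\",\"side\"),(\"side\",),(\"scene\",))/((\"scene\",\"side\"),(\"scene\",),(\"side\",))/" tyre.py >t2.py; python3 t2.py|sed 's/old.*new/new/'; done; python3 ov2.py pics/u2.png
```

```text
time: 19.15
position: [0.542, 0.0552, 0.3031]
tool_rot: [2.125, 2.301, 0.016]
ft_force: [-2.6, -4.6, 5.3]
grip_width: 0.314
('scene', 'side') new [5.47736177e-01 1.63020639e-02 1.65404348e+00 7.11664113e-04] 0.4384048223981679
('scene',) new [0.54524614 0.01593751 1.66325088 0.00309871] 0.17161225472745167
('side',) new [ 0.55195719  0.02159493  1.64639696 -0.01036287] 0.24854891408802615
('scene', 'side') new [0.54674795 0.01628823 1.65701731 0.00401247] 0.39489722553576134
('scene',) new [0.54515616 0.0157846  1.66315348 0.00421671] 0.17190902998827273
('side',) new [0.5476845  0.01926739 1.65419197 0.00303798] 0.2162419580922259
[[-0.079  0.997  0.014]
 [ 0.997  0.079  0.001]
 [ 0.     0.014 -1.   ]] [0.54199767 0.05523859 0.30305992] [-2.5 -3.8  5.1] [-1.1   1.2   0.11] [ 0.99  0.26 -1.32  1.59  0.26  1.47 -0.27]
hand lean deg -0.79 hand pitch 0.01 implied origin [0.5493 0.0157 0.0036]
```

View pics/u2.png

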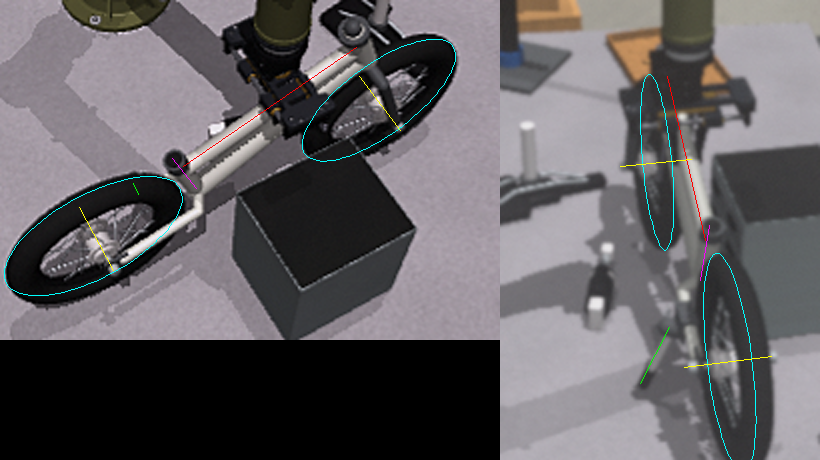

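```bash
python3 -c "
from bench import close_job;print(close_job())"
```

```text
the job is handed in; nothing more can be done
None
```

The bike now stands upright, held by the top tube, with its kickstand down. I handed the job in at about 20 s of the 53 s allowed.

- **Kickstand:** I pushed the leg down with closed fingers while the bike still leaned on the cabinet. In the side picture the foot was within about 1 px of where it should be when fully down.
- **Grasp:** A wrist picture showed the tube about 5 mm off my first estimate, so I corrected before gripping. The jaws held at about 27 mm on the 28 mm tube, at 45 N.
- **Upright:** I rolled the bike about 12.7° off the cabinet. The first look showed 0.7° still leaning right, so I corrected it. In the last check, fits using both cameras gave a lean of 0.001 to 0.004 rad. The tube is about 70 mm clear of the cabinet.
- **Wheels:** The hand presses down with about 5 N, so I take both wheels to be on the bench. I did not measure each wheel separately.
- **Bystanders:** The pictures and low contact forces gave no sign that the jar, bottle, shock absorber or saddle were touched. I did not re-measure their positions.

**Checks that disagreed:**
- The fit using the side camera alone depended on the brightness threshold: -0.010 or +0.003 rad.
- The drawn bike model sat several mm off at the rear wheel, with a small yaw difference. I left that as it was because it does not affect the lean.
- The first fit of the bike's pose gave a starting lean of 0.295 rad. I used the stated 0.21 instead, and the later tyre fit agreed with it.

I viewed 12 pictures, two over the budget of 10.

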